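# Set the proving box lid on its stay

## Task

The sliding lid of the proving box must stand partly open to let the damp out. Take the upright grip of the lid's stay arm, lift the arm, draw the lid open with it and drop the arm's second hole, counting from the grip end, over the fixed pin on the box's front ledge, so that the arm lies flat and holds the lid. Then let go.

Things in the scene. Friction and masses are not known exactly. Their poses are not given: they have to be found in the camera images.
- stay_arm: Dark steel bar 6 mm thick, 36 mm wide, 4 holes; origin at its pivot on the lid's front edge, y to the grip, z up. Swings sideways 35 degrees each way, lifts to 40 degrees, not below level; let go, it falls back. Starts level, 12 to 26 degrees out from the box's y, towards the robot. Moving its grip along the box slides the lid (friction 2 N, stays put; 0 to 20 mm open at start, 170 at most).
- stay_grip (a point): Black upright round stick, 18 mm diameter, 36 mm tall, on the arm's free end, 238 mm from the pivot; the arm is 16 mm wide there, with open air or the box's end below. The point is on the stick's axis, 17 mm below its top, 19 mm above the arm's upper face; 135 mm above the table with the arm level. Axes as the arm.
- second_hole (a point): Centre of the arm's second hole from the grip end, at mid-thickness, 88 mm from the grip's axis and 22 mm lower than the grip point. The four holes are round, 24 mm in diameter, 48, 88, 128 and 168 mm from the grip's axis.
- pin_tip (a point): Tip of the fixed pin, 9 mm diameter, 126 mm above the table, standing on a post (top at 107 mm) on the front ledge of the steel box (220 x 400 x 85 mm, fixed). With the hole over it the hole's centre is 13 mm below the tip. Box axes: y is the way the lid opens, about to the robot's left. The pivot moves on the line through the pin along y: arm on the pin lies along y, grip on the +y side.

How it is judged:
By the outcome, as a careful person would: the job done as asked, in the order asked, and still so for the second after the job is handed in, with the robot touching nothing.
It also fails if it takes over 37 s, if anything falls off the work surface, if the arm or the gripper's body presses on something with over 40 N, if the wrist force passes 120 N, or if a joint passes its speed limit or range.

## Robot

A 6-joint arm with a two-finger parallel gripper is mounted at the origin on a cart in front of the work surface, level with it; the furniture and walls round the work are solid. World frame = base frame: x ahead of the robot, y to its left, z up, the work surface at z = 0. Lengths are in m, angles in rad, forces in N, time in s.
With the tool pointing down it reaches from about 0.375 to 0.9 m from the base axis. Payload 3.1 kg.
Tool frame: the origin (TCP) lies midway between the tips of the shut fingers; the grasp point (between the pads) lies 19 mm behind it; z points along the fingers, x is the direction in which the jaws open and shut, and the axes are right-handed (so a half turn about z gives the same grasp; the last joint's range is limited). The gripper opens to 85 mm and grips with 20 to 120 N. Pads are 22 mm wide; open, the fingers measure 114 mm over their backs; the gripper's body (76 mm by 85 mm) begins 54 mm behind the grasp point. The pads swing forward as they close: fully open they stand 13 mm farther back than shut.
Start: joints at [-1.361, 0.527, 1.433, -0, 1.181, -0.178], TCP at [0.236, -0.579, 0.231] pointing down, gripper open.
Joint ranges: [-3.08, 3.08], [-0.75, 2.2], [0.22, 2.44], [-1.43, 4.57], [0, 2.65], [-2.85, 2.85]. Speed limits (rad/s): [2.79, 2.79, 3.14, 3.14, 3.14, 3.14].

## Interface

Orientations are given as a unit quaternion [x, y, z, w].
In Python, from station import * gives the robot as it stands.
- The arm moves only by the tool servo_tool, never from a script. Its argument "targets" is a list of rows, each a list of 6 numbers: the shift along the tool's x, y, z in mm, then the turn, a rotation vector about the tool's x, y, z in degrees. A call has 1 to 10 rows; each row is the pose to reach, as a shift and turn from the pose commanded when the call began, along the tool's axes at that moment; what a row does not reach only later rows make up. A row lasts 1/8 s, in which the tool goes at most 62.5 mm and 10.7 degrees, less where a joint would pass 70% of its speed; a pose out of reach is approached as far as the arm can. A call with a gripper value outside its range is refused whole. "gripper" is the finger opening in mm, from 0 to 85.4, set as the call begins (left out, the last holds). The fingers move at their own pace and stop on an object; "newtons" is the grip in N (left out, the last holds). Time passes only in rows, so rows that repeat a pose let the fingers close. It gives the time, the measured TCP pose, the force and the opening at its end, in the units of the state.
- sense(): the state, without advancing time (a new reading comes with each control period).
- snapshot(name): name is "side" or "top"; returns a dict with "color" (420x560x3 uint8, red, green, blue), "vfov" (degrees; the focal length in pixels is half the picture's height over the tangent of half this angle, whatever the lens; pixels are square), "cx", "cy" (the principal point, pixels), "R" (3x3) and "t" (3): a world point X has camera coordinates R X + t. Camera axes: x right, y down, z forward; pixel columns grow to the right and rows downward; lengths in m; the calibration is good to about 2 mm. A picture is of the moment at which its call begins. There is no depth.
- sign_off(): hands the job in, once; it reports no verdict.
The state is a dict: "t": time; "q": joint angles; "qd": joint speeds; "tau": joint torques, N m; "tcp_pos": TCP position; "tool_rot": TCP orientation; "force": force on the tool from outside, world axes, zero at the start; "ft_torque": the same for the moment, N m; "finger_gap": opening from 0.0 (shut) to 1.0 (fully open).
Only numpy, scipy, OpenCV 4.12 (cv2) and the standard library are available. Lean on these libraries where they do the work, as an engineer would, in place of code of your own. Each camera call takes 0.05 s, during which the arm holds its last target. There are 200 camera calls.

## Working session

There is one attempt and no reset: what is moved stays moved. The work goes in short steps, Python scripts to look and compute and a tool call to move; the robot and the scene stay as the last step left them, time stands still between calls to the robot, and variables do not carry over. Pictures are saved under pics/ and viewed, about 8 in all and at most 12, crops included, and the job is handed in when it is done.

Besides the shell and the picture viewer there is one more tool, called by a JSON object that holds its "op" and its "data". servo_tool: Moves the arm, as the interface text tells. Its arguments: {"type":"object","properties":{"targets":{"type":"array","items":{"type":"array","items":{"type":"number"}}},"gripper":{"type":"number"},"newtons":{"type":"number"}},"required":["targets"]}

```bash
mkdir -p pics; ls
python3 - <<'E'
from station import *
import cv2,numpy as np,pickle
s=sense();print({k:np.round(v,3) for k,v in s.items()})
for n in("side","top"):
    d=snapshot(n);pickle.dump(d,open(f"{n}0.pkl","wb"))
    cv2.imwrite(f"pics/{n}0.png",cv2.cvtColor(d["color"],cv2.COLOR_RGB2BGR))
    print(n,d["vfov"],d["cx"],d["cy"],np.round(d["R"],3).tolist(),np.round(d["t"],3), np.round(-np.array(d["R"]).T@d["t"],3))
E
```

```text
pics
{'t': np.float64(0.0), 'q': array([-1.361,  0.528,  1.434, -0.   ,  1.181, -0.178]), 'qd': array([-0.002, -0.001, -0.   ,  0.002,  0.001,  0.001]), 'tau': array([-1.0000e-03, -4.4235e+01, -1.7803e+01, -0.0000e+00,  8.0000e-03,
        0.0000e+00]), 'tcp_pos': array([ 0.236, -0.578,  0.23 ]), 'tool_rot': array([ 0.83 , -0.558, -0.001, -0.001]), 'force': array([ 0.727, -0.195, -0.035]), 'ft_torque': array([ 0.012, -0.007, -0.007]), 'finger_gap': np.float64(1.001)}
side 45.101256954401265 276.9570920084299 209.2716907120228 [[-0.844, -0.536, 0.012], [-0.225, 0.334, -0.915], [0.487, -0.775, -0.403]] [0.484 0.284 0.623] [0.169 0.647 0.505]
top 57.631790048922625 277.6869743614861 207.9880287320792 [[-0.018, -0.999, 0.037], [-0.996, 0.015, -0.085], [0.084, -0.039, -0.996]] [-0.017  0.564  0.954] [0.481 0.011 0.998]
```

View pics/side0.png

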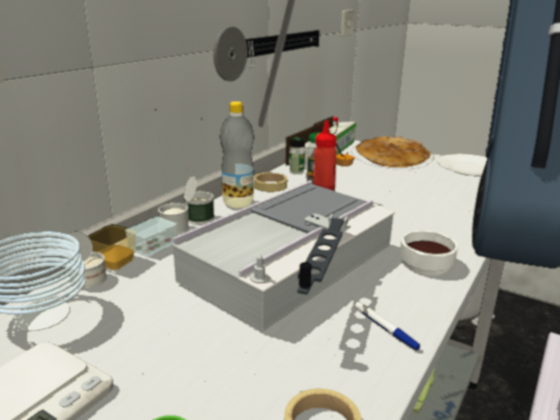

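View pics/top0.png

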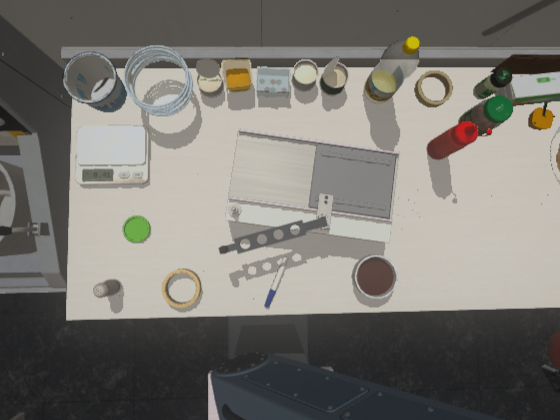

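The side view shows the grip stick at about (305,275), the pin at about (260,267), and the arm running up to the pivot near (335,225). In the top view the grip is near (224,249), the pin near (236,211), and the pivot near (324,222). I'll enlarge both.

Run:
```python
import cv2,numpy as np
a=cv2.imread("pics/side0.png")[205:305,240:350];b=cv2.imread("pics/top0.png")[185:265,210:340]
f=lambda i:cv2.resize(i,None,fx=6,fy=6,interpolation=cv2.INTER_CUBIC)
cv2.imwrite("pics/cs.png",f(a));cv2.imwrite("pics/ct.png",f(b))
```

```text
(no output)
```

View pics/cs.png

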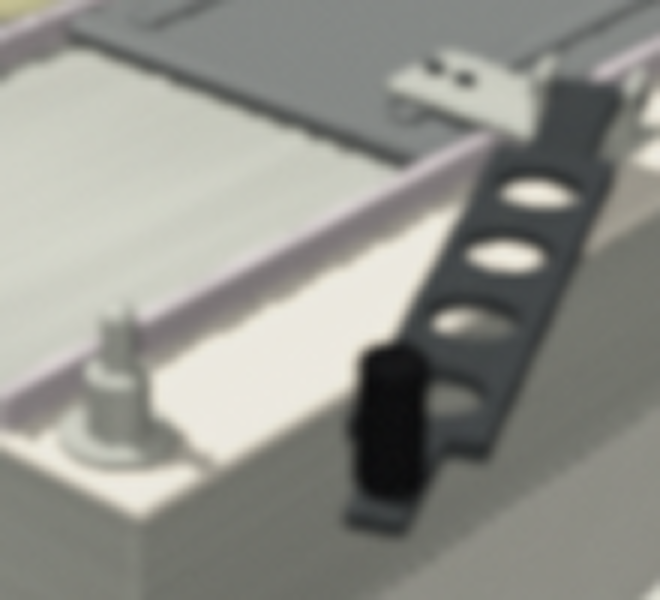

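View pics/ct.png

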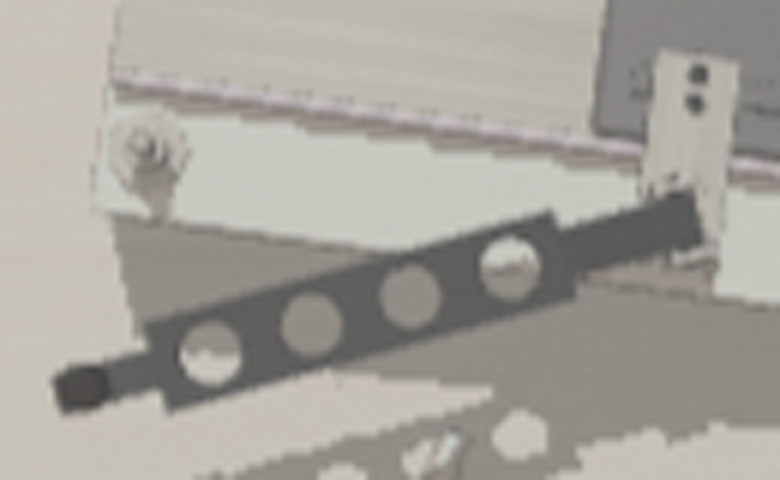

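The crops give, in full-picture pixels:

| Point | Side view | Top view |
|---|---|---|
| Grip mid | (305.2, 275) | (224, 249.5) |
| Pin tip | (260, 256.3) | (235, 209.7) |

In the top view, holes 1 to 4 are at crop (211,354), (312,325), (411,296) and (510,268). Next I'll triangulate these.

```bash
cat > h.py <<'E'
import numpy as np,pickle
from scipy.spatial.transform import Rotation as Ro
def ray(d,p):
    f=210/np.tan(np.radians(d["vfov"]/2));R=np.array(d["R"])
    return -R.T@d["t"],R.T@np.array([(p[0]-d["cx"])/f,(p[1]-d["cy"])/f,1])
def plane(d,p,z):
    c,v=ray(d,p);return c+v*(z-c[2])/v[2]
def tri(ds,ps):
    A=np.zeros((3,3));b=np.zeros(3)
    for d,p in zip(ds,ps):
        c,v=ray(d,p);v=v/np.linalg.norm(v);M=np.eye(3)-np.outer(v,v);A+=M;b+=M@c
    return np.linalg.solve(A,b)
def proj(d,X):
    f=210/np.tan(np.radians(d["vfov"]/2));c=np.array(d["R"])@X+d["t"];return c[:2]/c[2]*f+[d["cx"],d["cy"]]
E
python3 - <<'E'
from h import *
S=pickle.load(open("side0.pkl","rb"));T=pickle.load(open("top0.pkl","rb"))
cs=lambda x,y:(240+x/6-.4,205+y/6-.4);ct=lambda x,y:(210+x/6-.4,185+y/6-.4)
P=lambda *a:print(a[0],*[np.round(x*1000,1) for x in a[1:]])
for n,s,t,z in[("grip",cs(391,420),ct(84,388),.135),("pin",cs(120,308),ct(150,148),.126),("h3",cs(507,256),ct(411,296),.113),("h4",cs(538,192),ct(510,268),.113),("h2",cs(474,322),ct(312,325),.113)]:
    P(n,tri((S,T),(s,t)),plane(S,s,z),plane(T,t,z))
h=np.array([plane(T,ct(*p),.116) for p in[(211,354),(312,325),(411,296),(510,268)]]);P("h",h)
d=h[0]-h[3];d/=np.linalg.norm(d);P("spacing",np.linalg.norm(np.diff(h,axis=0),axis=1))
g=h.mean(0)+.108*d;pv=g-.238*d;P("d",d);P("grip from holes",g);P("pivot",pv)
pin=plane(T,ct(150,148),.126);b=pin-pv;b[2]=0;L=np.linalg.norm(b);b/=L;P("box y",b,np.array([L]))
print("box y angle from world y",np.degrees(np.arctan2(-b[0],b[1])),"arm angle",np.degrees(np.arctan2(-d[0],d[1])))
# box front ledge edge for direction check
e=[plane(T,ct(*p),.085) for p in[(105,211),(720,292)]];v=e[0]-e[1];print("edge ang",np.degrees(np.arctan2(-v[0],v[1])))
e=[plane(T,ct(*p),.09) for p in[(115,78),(640,147)]];v=e[0]-e[1];print("rail ang",np.degrees(np.arctan2(-v[0],v[1])))
E
```

```text
grip [463.6 101.  131.9] [461.4 105.7 135. ] [463.4 100.6 135. ]
pin [555.5  77.1 122.5] [553.6  83.  126. ] [553.6  75.9 126. ]
h3 [496.2 -22.9 111.1] [494.9 -19.4 113. ] [495.9 -23.  113. ]
h4 [506.4 -61.4 111.7] [505.6 -59.  113. ] [506.  -61.5 113. ]
h2 [485.8  15.6 111.5] [485.   18.3 113. ] [485.4  15.4 113. ]
h [[475.   54.1 116. ]
 [485.4  15.4 116. ]
 [495.8 -22.9 116. ]
 [505.9 -61.2 116. ]]
spacing [40.1 39.6 39.7]
d [-258.6  966.     0. ]
grip from holes [462.6 100.7 116. ]
pivot [ 524.1 -129.2  116. ]
box y [142.2 989.8   0. ] [207.3]
box y angle from world y -8.172896643944068 arm angle 14.987725407276143
edge ang -8.464782199561702
rail ang -8.362376195561742
```

```bash
cat >> h.py <<'E'
def frame(ang,tilt=0):
    """tool down, x at world angle ang(deg); tilt: lift angle of the arm (arm dir = x turned +90)"""
    a=np.radians(ang);x=np.array([np.cos(a),np.sin(a),0]);z=np.array([0,0,-1.]);R=np.column_stack([x,np.cross(z,x),z])
    return Ro.from_rotvec(np.radians(tilt)*x)*Ro.from_matrix(R)
def row(p0,R0,p,R):
    return np.round(np.r_[R0.inv().apply(np.array(p)-p0)*1000,(R0.inv()*R).as_rotvec(degrees=True)],1).tolist()
E
python3 - <<'E'
from h import *
from station import *
s=sense();R0=Ro.from_quat(s["tool_rot"]);print(R0.as_matrix().round(3))
print(row(s["tcp_pos"],R0,[.463,.101,.215],frame(15)))
E
```

```text
[[ 0.378 -0.926 -0.   ]
 [-0.926 -0.378  0.002]
 [-0.002 -0.    -1.   ]]
[-542.7, -466.6, 16.7, -0.1, 0.1, -82.8]
```

{"op": "servo_tool", "data": {"targets": [[-30, -25, 0, 0, 0, -5], [-80, -70, 2, 0, 0, -13], [-130, -113, 4, 0, 0, -20], [-180, -155, 5, 0, 0, -28], [-230, -198, 6, 0, 0, -35], [-280, -240, 8, 0, 0, -43], [-330, -283, 10, 0, 0, -51], [-380, -327, 12, 0, 0, -58], [-430, -370, 14, 0, 0, -66], [-480, -413, 15, 0, 0, -73]], "gripper": 50}}

```text
t: 1.35
tcp_pos: [0.4274, -0.0063, 0.2169]
tool_rot: [0.999, 0.047, 0.0, 0.0]
force: [0.8, -0.1, -0.3]
finger_gap: 0.585
```

Run:
```python
from h import *
from station import *
s=sense();R0=Ro.from_quat(s["tool_rot"]);print(s["t"],s["tcp_pos"],R0.as_matrix().round(3))
print(row(s["tcp_pos"],R0,[.463,.101,.215],frame(15)))
```

```text
1.35 [ 0.42740617 -0.00633799  0.21687911] [[ 0.995  0.095  0.   ]
 [ 0.095 -0.995 -0.   ]
 [ 0.     0.    -1.   ]]
[45.6, -103.5, 1.9, 0.0, -0.0, -9.6]
```

{"op": "servo_tool", "data": {"targets": [[15, -34, 0, 0, 0, -5], [26, -60, 0, 0, 0, -8], [33, -76, 0, 0, 0, -9.8], [33, -76, 0, 0, 0, -9.8], [33, -76, 0, 0, 0, -9.8]]}}

```text
t: 1.98
tcp_pos: [0.4526, 0.07, 0.2167]
tool_rot: [0.991, 0.13, -0.0, 0.0]
force: [-0.9, 0.8, -0.3]
finger_gap: 0.586
```

Run:
```python
from h import *
from station import *
import cv2
s=sense();R0=Ro.from_quat(s["tool_rot"]);print(s["t"],s["tcp_pos"],s["finger_gap"],R0.as_matrix().round(3))
print(row(s["tcp_pos"],R0,[.463,.101,.215],frame(15)))
ims=[]
for n,z in(("side",0),("top",0)):
    d=snapshot(n);pickle.dump(d,open(f"{n}1.pkl","wb"))
    u,v=proj(d,s["tcp_pos"]).round().astype(int);print(n,proj(d,s["tcp_pos"]),proj(d,[.463,.101,.135]))
    u0,v0=(u-50,v-60) if n=="side" else (u-50,v-60)
    print("origin",u0,v0)
    ims.append(cv2.resize(d["color"][v0:v0+130,u0:u0+100,::-1],None,fx=4,fy=4,interpolation=cv2.INTER_CUBIC))
cv2.imwrite("pics/c1.png",np.hstack(ims))
```

```text
1.975 [0.45255487 0.07000174 0.21672522] 0.5857865872928109 [[ 0.966  0.259 -0.001]
 [ 0.259 -0.966 -0.   ]
 [-0.001  0.    -1.   ]]
[18.1, -27.2, 1.7, 0.0, 0.1, -0.0]
side [325.06453141 214.37603536] [305.44158563 272.82583234]
origin 275 154
top [234.61114988 255.276195  ] [223.41427981 249.4505107 ]
origin 185 195
```

View pics/c1.png

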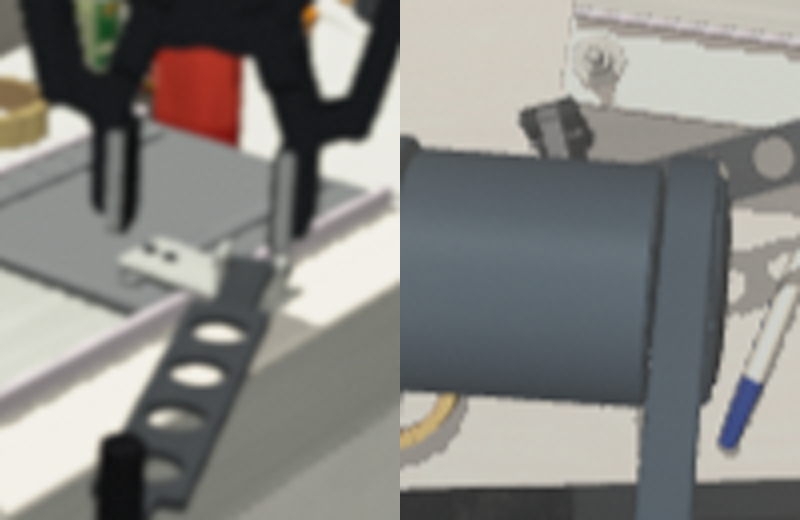

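The fingertips in the side view match the predicted TCP to about 1 px. The gripper stopped 33 mm short of the stick, so I'll finish the approach, descend and check before closing.

{"op": "servo_tool", "data": {"targets": [[10, -15, 0, 0, 0, 0], [18, -27, 0, 0, 0, 0], [18, -27, 0, 0, 0, 0], [18, -27, 20, 0, 0, 0], [18, -27, 45, 0, 0, 0], [18, -27, 70, 0, 0, 0], [18, -27, 90, 0, 0, 0], [18, -27, 99, 0, 0, 0], [18, -27, 99, 0, 0, 0], [18, -27, 99, 0, 0, 0]]}}

```text
t: 3.32
tcp_pos: [0.4639, 0.1011, 0.1186]
tool_rot: [0.991, 0.131, 0.001, 0.0]
force: [0.8, -0.6, 1.0]
finger_gap: 0.585
```

Run:
```python
from h import *
from station import *
import cv2
s=sense();R0=Ro.from_quat(s["tool_rot"]);print(s["t"],s["tcp_pos"],s["finger_gap"],s["force"],R0.as_matrix().round(3))
print(row(s["tcp_pos"],R0,[.463,.101,.117],frame(15)))
ims=[]
for n in("side","top"):
    d=snapshot(n);u,v=proj(d,s["tcp_pos"]).round().astype(int);u0,v0=u-50,v-80;print(n,u0,v0)
    ims.append(cv2.resize(d["color"][v0:v0+130,u0:u0+100,::-1],None,fx=4,fy=4,interpolation=cv2.INTER_CUBIC))
cv2.imwrite("pics/c2.png",np.hstack(ims))
```

```text
3.325 [0.4639265  0.10106157 0.11855963] 0.58457566570895 [ 0.84882    -0.6345597   0.97740741] [[ 0.966  0.259  0.001]
 [ 0.259 -0.966 -0.   ]
 [ 0.001  0.    -1.   ]]
[-0.9, -0.2, 1.6, 0.0, -0.1, 0.0]
side 254 203
top 174 169
```

View pics/c2.png

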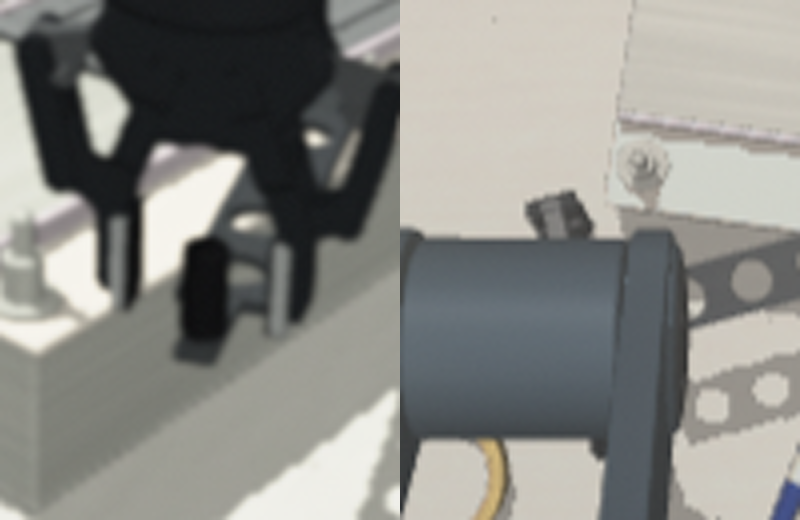

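The stick stands between the pads, at crop (205,290) against a pad midpoint of about (201,275), and closing carries the pads forward. I'll close now.

{"op": "servo_tool", "data": {"targets": [[-1, 0, 1, 0, 0, 0], [-1, 0, 1, 0, 0, 0], [-1, 0, 1, 0, 0, 0], [-1, 0, 1, 0, 0, 0], [-1, 0, 1, 0, 0, 0], [-1, 0, 1, 0, 0, 0]], "gripper": 0, "newtons": 50}}

```text
t: 4.18
tcp_pos: [0.4624, 0.101, 0.1169]
tool_rot: [0.991, 0.131, -0.0, -0.0]
force: [0.3, 0.8, 1.5]
finger_gap: 0.192
```

Run:
```python
from h import *
from station import *
s=sense();R0=Ro.from_quat(s["tool_rot"]);p0=s["tcp_pos"];print(s["t"],p0,s["finger_gap"]*85.4,s["force"])
# model: grip axis at tcp xy; grip point z=.135 -> pads point at tcp+? ; pivot height: arm mid .113
pin=np.array([.5537,.0762,.113]);bang=-8.35
ba=np.radians(bang);b=np.array([-np.sin(ba),np.cos(ba),0])
G=np.array([p0[0],p0[1],.135])
off=R0.inv().apply(p0-G)
# pivot: on the pin line, 238 mm away from grip
w=pin-G;w[2]=0;B=w@b;C=w@w-.238**2;t=-B-np.sqrt(B*B-C);pv=pin+t*b
d=(G-pv);sw=np.degrees(np.arctan2(-d[0],d[1]));print("pivot",pv,"dist",-t,"arm ang",sw)
def pose(open_,ang,lift):
    P=pv+open_*b;R=frame(ang,lift);F=frame(ang)
    ad=R.apply([0,-1,0]);up=R.apply([0,0,-1]);  # arm direction, arm up
    g=P+.238*ad+.022*up
    return g+R.apply(off),R,P+.150*ad
if __name__=="__main__":
    D=-t-.150
    for o,a,l in[(0,sw,0),(0,sw,6),(0,sw,11),(D*.5,(sw+bang)/2,11),(D,bang,11),(D,bang,5),(D,bang,0)]:
        p,R,h=pose(o,a,l);print([round(x,3) for x in(o,a,l)],row(p0,R0,p,R),h.round(4),p.round(4))
pickle.dump((pv,b,off,D,sw),open("m.pkl","wb"))
```

```text
4.175 [0.4623696  0.1009741  0.11692975] 16.374000782785192 [0.2652246  0.81360696 1.52171385]
pivot [ 0.52357866 -0.12902036  0.113     ] dist 0.20741911761192044 arm ang 14.902854552805831
[0, np.float64(14.903), 0] [0.0, 0.0, -0.0, -0.0, 0.0, 0.1] [0.485  0.0159 0.113 ] [0.4624 0.101  0.1169]
[0, np.float64(14.903), 6] [-0.0, 1.7, -24.9, 6.0, 0.0, 0.1] [0.4852 0.0151 0.1287] [0.4628 0.0993 0.1418]
[0, np.float64(14.903), 11] [-0.0, 5.1, -45.3, 11.0, 0.0, 0.1] [0.4857 0.0133 0.1416] [0.4637 0.096  0.1623]
[np.float64(0.029), np.float64(3.276), 11] [58.3, -16.4, -45.3, 11.0, 1.1, 11.7] [0.5193 0.0464 0.1416] [0.5144 0.1319 0.1623]
[np.float64(0.057), -8.35, 11] [114.7, -28.5, -45.3, 10.8, 2.3, 23.3] [0.5533 0.0735 0.1416] [0.5657 0.1582 0.1623]
[np.float64(0.057), -8.35, 5] [116.2, -32.0, -20.7, 4.9, 1.0, 23.4] [0.5536 0.0756 0.1261] [0.5663 0.162  0.1377]
[np.float64(0.057), -8.35, 0] [116.7, -33.2, -0.0, -0.0, 0.0, 23.4] [0.5537 0.0762 0.113 ] [0.5665 0.1633 0.1169]
```

The stick is held, with the gap stopped at 16 mm. Lift comes first.

{"op": "servo_tool", "data": {"targets": [[0, 0.2, -8, 2, 0, 0], [0, 0.8, -17, 4, 0, 0], [0, 1.7, -25, 6, 0, 0], [0, 2.8, -33, 8, 0, 0], [0, 4.2, -41, 10, 0, 0], [0, 5.1, -45.3, 11, 0, 0], [0, 5.1, -45.3, 11, 0, 0], [0, 5.1, -45.3, 11, 0, 0]]}}

```text
t: 5.18
tcp_pos: [0.4637, 0.0958, 0.1619]
tool_rot: [0.987, 0.13, -0.013, -0.095]
force: [0.0, -1.2, -0.8]
finger_gap: 0.197
```

```bash
cat >> h.py <<'E'
def pose(open_,ang,lift):
    pv,b,off,D,sw=pickle.load(open("m.pkl","rb"))
    P=pv+open_*b;R=frame(ang,lift);ad=R.apply([0,-1,0]);up=R.apply([0,0,-1])
    return P+.238*ad+.022*up+R.apply(off),R,P+.150*ad
E
python3 - <<'E'
from h import *
from station import *
s=sense();R0=Ro.from_quat(s["tool_rot"]);p0=s["tcp_pos"];print(s["t"],p0,s["finger_gap"]*85.4,s["force"],s["ft_torque"])
p,R,h=pose(0,14.9,11);print(row(p0,R0,p,R))
for k in range(1,11):
    f=k/10;p,R,h=pose(.0574*f,14.9-23.25*f,11);print(row(p0,R0,p,R))
E
```

```text
5.175 [0.46367221 0.09578276 0.16194305] 16.81150644804489 [ 0.02992082 -1.17731915 -0.77721186] [-0.32005008 -0.09754549 -0.04434043]
[0.1, -0.3, -0.3, 0.1, 0.0, 0.1]
[11.8, -5.2, 0.7, 0.1, 0.5, 2.4]
[23.5, -9.8, 1.6, 0.1, 0.9, 4.7]
[35.2, -14.0, 2.4, 0.1, 1.4, 7.0]
[46.8, -17.9, 3.1, 0.1, 1.8, 9.3]
[58.4, -21.3, 3.8, 0.1, 2.3, 11.5]
[69.9, -24.4, 4.4, 0.1, 2.7, 13.8]
[81.3, -27.2, 4.9, 0.1, 3.1, 16.1]
[92.6, -29.5, 5.4, 0.1, 3.6, 18.4]
[103.7, -31.6, 5.7, 0.1, 4.0, 20.7]
[114.8, -33.2, 6.1, 0.1, 4.5, 23.0]
```

Next, draw the lid open while swinging the arm over the pin line.

{"op": "servo_tool", "data": {"targets": [[11.8, -5.2, 0.8, 0, 0.5, 2.4], [23.5, -9.8, 1.6, 0, 0.9, 4.7], [35.2, -14, 2.4, 0, 1.4, 7], [46.8, -17.9, 3.1, 0, 1.8, 9.3], [58.4, -21.3, 3.8, 0, 2.3, 11.5], [69.9, -24.4, 4.4, 0, 2.7, 13.8], [81.3, -27.2, 4.9, 0, 3.1, 16.1], [92.6, -29.5, 5.4, 0, 3.6, 18.4], [103.7, -31.6, 5.7, 0, 4, 20.7], [114.8, -33.2, 6.1, 0, 4.5, 23]]}}

```text
t: 6.42
tcp_pos: [0.5658, 0.1581, 0.1618]
tool_rot: [0.993, -0.073, 0.007, -0.095]
force: [0.2, -1.8, -1.9]
finger_gap: 0.194
```

{"op": "servo_tool", "data": {"targets": [[0, 0, 0, 0, 0, 0], [0, 0, 0, 0, 0, 0], [0, 0, 0, 0, 0, 0]]}}

```text
t: 6.8
tcp_pos: [0.5656, 0.1586, 0.1626]
tool_rot: [0.993, -0.073, 0.007, -0.096]
force: [0.3, 0.9, -0.9]
finger_gap: 0.194
```

Run:
```python
from h import *
from station import *
import cv2
s=sense();R0=Ro.from_quat(s["tool_rot"]);p0=s["tcp_pos"];print(s["t"],p0,s["finger_gap"]*85.4,s["force"],s["ft_torque"])
p,R,h=pose(.0574,-8.35,11);print(row(p0,R0,p,R))
ims=[]
for n in("side","top"):
    d=snapshot(n);pickle.dump(d,open(f"{n}3.pkl","wb"));u,v=proj(d,[.5537,.0762,.12]).round().astype(int);u0,v0=u-50,v-65;print(n,u0,v0,(proj(d,h)-[u0,v0])*4,(proj(d,[.5537,.0762,.126])-[u0,v0])*4)
    ims.append(cv2.resize(d["color"][v0:v0+130,u0:u0+100,::-1],None,fx=4,fy=4,interpolation=cv2.INTER_CUBIC))
cv2.imwrite("pics/c3.png",np.hstack(ims))
```

```text
6.8 [0.5655662  0.15857107 0.16263333] 16.60689854918985 [ 0.3212528   0.94670292 -0.93488131] [ 0.11971877 -0.11789571  0.06510241]
[0.2, 0.4, 0.3, -0.0, -0.0, -0.0]
side 212 193 [205.00327588 206.2098017 ] [200.13601799 244.53506588]
top 185 144 [200.74588989 259.28793817] [197.92794107 260.92091762]
```

View pics/c3.png

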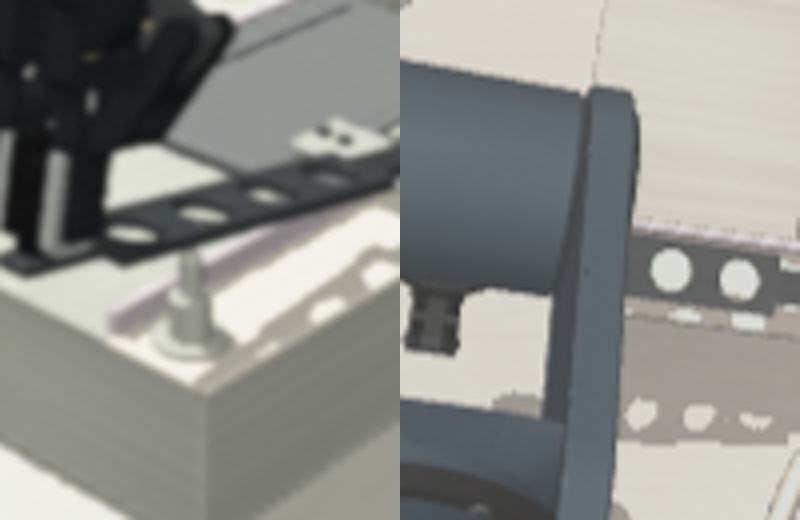

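The side view shows hole 2 at crop (205,212), close to its prediction of (205,206). The pin shaft sits at column 190 where I predicted 200, so my top-view pin-tip reading may be off by 3–4 mm. I'll re-read it in a larger zoom of the first pictures before dropping.

Run:
```python
import cv2,numpy as np
a=cv2.imread("pics/side0.png")[250:286,244:276];b=cv2.imread("pics/top0.png")[195:223,219:251]
f=lambda i:cv2.resize(i,None,fx=12,fy=12,interpolation=cv2.INTER_NEAREST)
B=f(b);B=cv2.copyMakeBorder(B,0,432-336,0,0,cv2.BORDER_CONSTANT)
cv2.imwrite("pics/z.png",np.hstack([f(a),B]))
```

```text
(no output)
```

View pics/z.png

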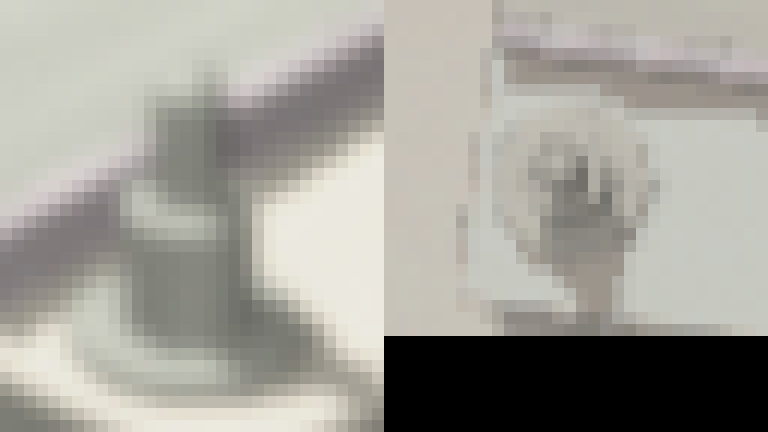

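Run:
```python
from h import *
S=pickle.load(open("side0.pkl","rb"));T=pickle.load(open("top0.pkl","rb"));S3=pickle.load(open("side3.pkl","rb"))
r=lambda x:np.round(np.array(x)*1000,1)
print("disc top",r(plane(T,(234.6,209.5),.088)))
print("tip top",r(plane(T,(219+(561-384)/12-.5,195+168/12-.5),.126)))
print("post side",r(plane(S,(258.9,266.2),.107)),"tip side",r(plane(S,(259.4,256.3),.126)))
print("tri tip",r(tri((S,T),((259.4,256.3),(219+(561-384)/12-.5,195+168/12-.5)))))
# side-camera bias from known points: hole2 now, grip, holes
p,R,h=pose(.0574,-8.35,11);print("hole2 model",r(h),"side-seen",r(plane(S3,(212+205/4-.4,193+212/4-.4),h[2])))
cs=lambda x,y:(240+x/6-.4,205+y/6-.4)
for q,x in(((507,256),[.4959,-.023,.113]),((538,192),[.506,-.0615,.113]),((474,322),[.4854,.0154,.113]),((391,420),[.4627,.1008,.135])):
    print("px bias",np.round(np.array(cs(*q))-proj(S,np.array(x)),1))
for y in(0,2,4):
  for x in(0,2):
    X=np.array([.5537+x/1e3,.0762+y/1e3,0]);print(x,y,[np.round(np.array(a)-proj(S,X+[0,0,z]),1).tolist() for a,z in(((259.4,256.3),.126),((258.9,266.2),.107))])
```

```text
disc top [556.2  78.8  88. ]
tip top [555.4  79.  126. ]
post side [555.4  82.4 107. ] tip side [553.2  84.1 126. ]
tri tip [556.   79.4 122.9]
hole2 model [553.3  73.5 141.6] side-seen [551.9  76.6 141.6]
px bias [-0.5  1. ]
px bias [-0.4  0.6]
px bias [-0.6  0.8]
px bias [-0.9  1.8]
0 0 [[-2.6, 2.2], [-3.1, 1.4]]
2 0 [[-1.6, 2.5], [-2.1, 1.7]]
0 2 [[-1.9, 1.6], [-2.4, 0.8]]
2 2 [[-0.8, 2.0], [-1.4, 1.2]]
0 4 [[-1.2, 1.1], [-1.7, 0.3]]
2 4 [[-0.1, 1.5], [-0.6, 0.6]]
```

The corrected pin position is about (555.6, 79.1) mm. The base disc, tip and side view (bias removed) agree within about 1 mm. I'll shift by +2 to 3 mm and lower.

Run:
```python
from h import *
from station import *
pv,b,off,D,sw=pickle.load(open("m.pkl","rb"))
a=np.radians(8.5);b=np.array([np.sin(a),np.cos(a),0]);pv=np.array([.5556,.0791,.113])-.15*b
pickle.dump((pv,b,off,0,sw),open("m.pkl","wb"))
s=sense();R0=Ro.from_quat(s["tool_rot"]);p0=s["tcp_pos"];print(s["t"],p0)
for l in(11,9,7,5,4,3,2,1,0):
    p,R,h=pose(0,-8.5,l);print(l,row(p0,R0,p,R),h.round(4))
```

```text
6.9 [0.56564342 0.15847475 0.16267677]
11 [1.8, -2.8, 1.0, -0.0, -0.0, 0.1] [0.5552 0.0764 0.1416]
9 [1.8, -2.7, 9.3, -2.0, -0.0, 0.1] [0.5553 0.0773 0.1365]
7 [1.8, -2.4, 17.6, -4.0, -0.0, 0.1] [0.5554 0.078  0.1313]
5 [1.8, -1.9, 25.9, -6.0, -0.0, 0.1] [0.5555 0.0785 0.1261]
4 [1.8, -1.4, 30.0, -7.0, -0.0, 0.1] [0.5555 0.0787 0.1235]
3 [1.8, -1.0, 34.1, -8.0, -0.0, 0.1] [0.5556 0.0789 0.1209]
2 [1.8, -0.4, 38.2, -9.0, -0.0, 0.1] [0.5556 0.079  0.1182]
1 [1.8, 0.2, 42.3, -10.0, -0.0, 0.1] [0.5556 0.0791 0.1156]
0 [1.8, 0.9, 46.4, -11.0, -0.0, 0.1] [0.5556 0.0791 0.113 ]
```

{"op": "servo_tool", "data": {"targets": [[1.8, -2.8, 1, 0, 0, 0], [1.8, -2.8, 1, 0, 0, 0], [1.8, -2.7, 9.3, -2, 0, 0], [1.8, -2.4, 17.6, -4, 0, 0], [1.8, -2.1, 22, -5, 0, 0], [1.8, -1.9, 25.9, -6, 0, 0], [1.8, -1.4, 30, -7, 0, 0], [1.8, -1.2, 32, -7.5, 0, 0], [1.8, -1.2, 32, -7.5, 0, 0], [1.8, -1.2, 32, -7.5, 0, 0]]}}

```text
t: 8.15
tcp_pos: [0.5688, 0.1653, 0.1315]
tool_rot: [0.997, -0.073, 0.003, -0.031]
force: [-1.6, -1.9, -1.2]
finger_gap: 0.192
```

Run:
```python
from h import *
from station import *
import cv2
s=sense();R0=Ro.from_quat(s["tool_rot"]);p0=s["tcp_pos"];print(s["t"],p0,s["finger_gap"]*85.4,s["force"],s["ft_torque"])
for l in(3.5,2.5,1.5,.7,0):
    p,R,h=pose(0,-8.5,l);print(l,row(p0,R0,p,R))
d=snapshot("side");cv2.imwrite("pics/c4.png",cv2.resize(d["color"][205:285,200:310,::-1],None,fx=7,fy=7,interpolation=cv2.INTER_CUBIC))
```

```text
8.15 [0.56876679 0.16531801 0.13151593] 16.379943343841706 [-1.57435379 -1.85342965 -1.22386291] [-0.18591928  0.15113128 -0.07233726]
3.5 [-0.3, -0.1, 0.1, -0.0, -0.0, 0.1]
2.5 [-0.3, -0.1, 4.2, -1.0, -0.0, 0.1]
1.5 [-0.3, -0.1, 8.4, -2.0, -0.0, 0.1]
0.7 [-0.3, 0.0, 11.7, -2.8, -0.0, 0.1]
0 [-0.3, 0.1, 14.6, -3.5, -0.0, 0.1]
```

View pics/c4.png

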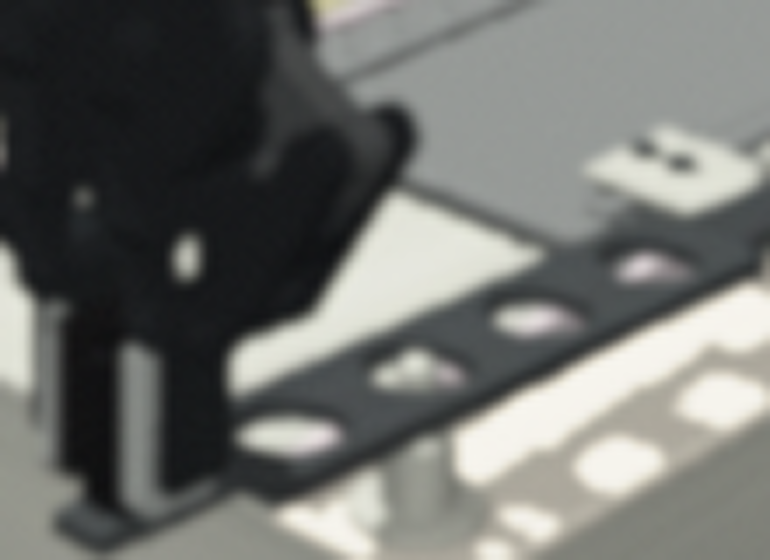

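The pin tip shows inside the second hole, near its centre at crop (415,365), and the force is about 2 N. I'll lower the arm fully.

{"op": "servo_tool", "data": {"targets": [[0, 0, 4.2, -1, 0, 0], [0, 0, 8.4, -2, 0, 0], [0, 0, 11.7, -2.8, 0, 0], [0, 0, 14.5, -3.5, 0, 0], [0, 0, 14.5, -3.5, 0, 0], [0, 0, 14.5, -3.5, 0, 0]]}}

```text
t: 8.95
tcp_pos: [0.569, 0.1663, 0.1171]
tool_rot: [0.997, -0.074, 0.0, -0.0]
force: [0.2, 0.3, -0.2]
finger_gap: 0.19
```

{"op": "servo_tool", "data": {"targets": [[0, 0, 0, 0, 0, 0], [0, 0, 0, 0, 0, 0], [0, 0, 0, 0, 0, 0], [0, 0, 0, 0, 0, 0], [0, 0, 0, 0, 0, 0]], "gripper": 50}}

```text
t: 9.57
tcp_pos: [0.5689, 0.1662, 0.1169]
tool_rot: [0.997, -0.073, 0.0, -0.0]
force: [-1.0, -0.2, -0.3]
finger_gap: 0.587
```

{"op": "servo_tool", "data": {"targets": [[0, 0, -15, 0, 0, 0], [0, 0, -35, 0, 0, 0], [0, 0, -65, 0, 0, 0], [0, 0, -95, 0, 0, 0], [0, 0, -120, 0, 0, 0], [0, 0, -140, 0, 0, 0], [0, 0, -140, 0, 0, 0], [0, 0, -140, 0, 0, 0]]}}

```text
t: 10.58
tcp_pos: [0.5683, 0.1661, 0.2567]
tool_rot: [0.997, -0.073, -0.0, 0.0]
force: [0.4, 0.4, -0.2]
finger_gap: 0.583
```

Run:
```python
from h import *
from station import *
import cv2
s=sense();print(s["t"],s["tcp_pos"],s["finger_gap"]*85.4,s["force"])
d=snapshot("side");cv2.imwrite("pics/c5.png",cv2.resize(d["color"][190:300,190:320,::-1],None,fx=5,fy=5,interpolation=cv2.INTER_CUBIC))
```

```text
10.575 [0.56826217 0.16607489 0.25667541] 49.75319618190727 [ 0.43034511  0.44636981 -0.16222751]
```

View pics/c5.png

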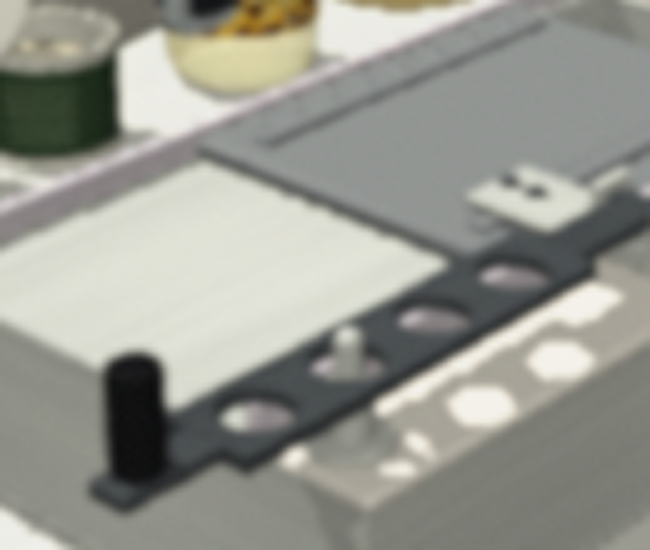

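The pin stands up through the second hole from the grip at crop (347,345). The arm lies flat and the gripper is clear, so I'm handing in.

```bash
python3 -c "
from station import *
print(sign_off())"
```

```text
the job is handed in; nothing more can be done
None
```

The stay arm now lies flat with its second hole over the pin, holding the lid partly open by my estimate about 58–60 mm further than at the start. I took the grip, lifted the arm 11°, drew the lid open while swinging the arm over the pin, lowered it, let go and backed off. The job was handed in at about 10.6 s of the 37 s allowed.

- **Last checks:** the final side picture shows the pin tip through the second hole with the arm flat. The gripper is open, its tips about 100 mm above the stick. Every force reading between moves was under about 3 N.
- **Disagreement, mended:** my first top-view reading of the pin tip was about 3–4 mm off from the side view. I re-measured it and shifted the arm before lowering it. A side-camera bias of about 1–2 px remained, well inside the hole's 7.5 mm clearance.
- **Not checked:** I took no top view after letting go, and there was no separate measurement of how far the lid moved.

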